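Rebuild the stack on the edge trimmer's spindle

ROBOT

A 6-joint arm with a two-finger parallel gripper is mounted at the origin on the work surface. World frame = base frame: x ahead of the robot, y to its left, z up, the work surface at z = 0. Lengths are in mm, angles in rad, forces in N, time in s.
With the tool pointing down it reaches from about 350 to 975 mm from the base axis. Payload 7.1 kg.
Tool frame: the origin (TCP) lies at the very end of the fingers, on their centre line; the grasp point (between the pads) lies ctrl.hold_point_z behind it (ctrl.hold_point_z is the distance from the TCP to the grasp point, in mm); z points along the fingers, y is the line along which they close (so a half turn about z gives the same grasp; the last joint's range is limited). The gripper opens to 88 mm and grips with 3 to 60 N. Pads are 20 mm wide; open, the fingers measure 115 mm over their backs; the gripper's body (75 mm by 178 mm) begins 61 mm behind the grasp point.
Start: joints at [1.303, 0.423, 1.63, -0, 1.089, -0.019], TCP at [153.869, 605.747, 222.675] pointing down, gripper open.
Joint ranges: [-3, 3], [-0.9, 2.11], [0.09, 2.58], [-1.31, 4.45], [0.11, 2.69], [-2.54, 2.54]. Speed limits (rad/s): [2.39, 2.39, 3.01, 3.14, 3.14, 3.14].

INTERFACE

Orientations are given as a rotation vector (axis times angle).
In Python, from workcell import ctrl gives the robot as it stands. The module is installed in compiled form; this text tells all that it offers.
- The arm moves only by the shell command python3 -m creep 'ROWS'. ROWS is JSON, a list of rows, each an object with "translation": the shift along the tool's x, y, z in mm, a list of three; "angular": the turn, a rotation vector about the tool's x, y, z in rad, a list of three; "jaw": the opening, from 0 (shut) to 1 (fully open). A call has exactly 8 rows; each row is the pose to reach, as a shift and turn from the pose commanded when the call began, along the tool's axes at that moment; what a row does not reach only later rows make up. A row lasts 1/8 s, in which the tool goes at most 62.5 mm and 10.7 degrees, less where a joint would pass 70% of its speed; a pose out of reach is approached as far as the arm can. A call with a gripper value outside its range is refused whole. The fingers move at their own pace and stop on an object; the grip force is fixed at half the most. Time passes only in rows, so rows that repeat a pose let the fingers close, or fill a call up. It gives the time, the measured TCP pose, the force, the opening and the grip force at its end, in the units of the state.
- ctrl.get_obs(): the state, without advancing time (a new reading comes with each control period).
- ctrl.get_image(name): name is "scene" or "side" or "wrist"; returns the picture (420x560x3 uint8, red, green, blue); there is no depth.
- ctrl.camera_info(name): a dict with "camera_matrix" (3x3 intrinsics, pixels), "distortion" ([k1, k2, p1, p2, k3] as OpenCV has them; the pictures are not rectified), "world_from_camera" (4x4, takes a point from camera to world coordinates). Camera axes: x right, y up, looking along -z (the intrinsics and any distortion apply to the point x, -y, -z); pixel columns grow to the right and rows downward; lengths in mm; the calibration is good to about 2 mm. A picture is of the moment at which its call begins: read the wrist's pose just before it. camera_info takes no time and is no camera call; for the wrist camera it gives the pose at the moment of the call.
- ctrl.close_job(): hands the job in; it is judged then, once.
Trained networks look in the newest picture that a camera, given by its name, has taken for a name from the list of things; names that differ only in an ending like _2 or _b are one class to them, and where a whole thing is asked for, a point or a joint stands for the part that bears it (a point fixed in the world has none). Each returns a list of dicts, best first, with "score" (0 to 1); they miss things now and then, are a little off and sometimes report something else, mostly with a low value. They report only what shows in the picture. A call takes as long as a camera call.
- ctrl.look_for(camera, label): "rect" ([left, top, right, bottom] in pixels, round what is visible of it).
The state is a dict: "t": time; "qpos": joint angles; "qvel": joint speeds; "joint_torque": joint torques, N m; "ee_pos": TCP position; "orientation": TCP orientation; "ft_force": force on the tool from outside, world axes, zero at the start; "moment": the same for the moment, N m; "width": finger opening in mm; "grasp_force": force on a finger pad.
Only numpy, scipy, OpenCV 4.12 (cv2) and the standard library are available. Lean on these libraries where they do the work, as an engineer would, in place of code of your own. Each camera call takes 0.05 s, during which the arm holds its last target. There are 200 camera calls.

TASK

Rebuild the stack on the edge trimmer's upright spindle: slide on the spacer, then the washer, then the flanged bushing with its flange down, and press each one gently but firmly home on what lies under it before you fetch the next. The bushing's square bore goes over the spindle's square only when the two line up, so turn it under light pressure until you feel it drop in, and never force anything on the spindle. Leave all three fully home and let go, and leave the cutter, the nut and everything else on the bench where they lie.

Things in the scene. Friction and masses are not known exactly. Their poses are not given: they have to be found in the camera images.
- trimhead: The edge trimmer's bearing housing, bolted to the bench, a steel spindle standing out of its top: square green foot 110 x 110, 24 high with its bolts, round body 68 across up to 69, cap 60 across up to 75. Origin under the centre of the foot, z up. Press parts home with 5 to 15 N; the bearings take no more than 60 N, not even for a moment, from all that touches housing or spindle.
- seat (a point): Centre of the spindle's shoulder face (32 across, 10 high), on the axis, 86 above the bench; z up along the axis, x and y those of the housing. Above it a round shaft 20 across from 0 to 25, then a square 14 x 14 (19.8 over corners) from 25 to 40.
- square_top (a point): On the axis at the flat top of the spindle's 14 x 14 square, 40 above the seat; x and y are the housing's, not the square's. Above it a stud 12 across, 24 long, coned tip. The spindle turns stiffly (about 0.08 N m) and was left at an angle that is not measured and differs each time: find the square by feel (or see it).
- spacer_mid (a point): Centre of the spacer, half-way up: plain steel sleeve, outside 36 across, bore 22.5, 22 tall (about 0.11 kg), standing on end on the bench, same both ways up; z along its axis. Home: its foot on the shoulder, this point 11 above the seat.
- washer_mid (a point): Centre of the washer, half-way up: flat steel washer, 44 across, bore 22.5, 5 thick (about 0.04 kg), lying flat, same both ways up; z along its axis. Home: on the spacer, this point 24.5 above the seat.
- bushing_mid (a point): Centre of the steel drive bushing, half-way up: 28 tall (0.22 kg), round flange 50 across and 6 thick at the bottom, square hub 32 x 32 above, square bore 15.4 x 15.4 right through, parallel to the hub. Stands flange down; z up, x and y square to the hub. Drops over the square when turned under 5 to 10 N, up to a quarter turn (play 0.1 rad). Home: flange on washer, this point 41 above the seat.
- cutter: Bystander: toothed steel cutter ring, 62 across, 18 tall; waits for later. Origin at the centre of its underside. Leave it.
- nut: Bystander: hex nut, 19 across flats, 10 tall; waits for later. Origin at the centre of its underside. Leave it.
- spanner: Bystander: open-ended spanner, 180 long. Origin at the centre of its underside. Leave it.
- hammer: Bystander: hammer with wooden handle, 260 long. Origin at the centre of its underside. Leave it.
- burner: Bystander: brass spirit burner, 72 across, 74 tall. Origin at the centre of its underside. Leave it.
- awl: Bystander: awl with wooden handle, 130 long. Origin at the centre of its underside. Leave it.
- tin: Bystander: flat polish tin, 79 across, 26 tall. Origin at the centre of its underside. Leave it.
- brush: Bystander: brush with wooden handle, 200 long. Origin at the centre of its underside. Leave it.

How it is judged:
By the outcome, as a careful person would: the job done as asked, in the order asked, and still so for the second after the job is handed in, with the robot touching nothing.
It also fails if it takes over 72 s, if anything falls off the work surface, if the arm or the gripper's body presses on something with over 40 N, if the wrist force passes 120 N, or if a joint passes its speed limit or range.

## Working session

There is one attempt and no reset: what is moved stays moved. The work goes in short steps, Python scripts to look and compute and a shell command to move; the robot and the scene stay as the last step left them, time stands still between calls to the robot, and variables do not carry over. Pictures are saved under pics/ and viewed, at most 10 in all, crops included, and the job is handed in when it is done.

```bash
mkdir -p pics
cat > h.py <<'E'
import numpy as np, cv2
from workcell import ctrl
from scipy.spatial.transform import Rotation as R
def ray(cam,u,v,info=None):
    c=info or ctrl.camera_info(cam); K=np.array(c["camera_matrix"]);T=np.array(c["world_from_camera"])
    p=cv2.undistortPoints(np.array([[[u,v]]],float),K,np.array(c["distortion"],float))[0,0]
    d=T[:3,:3]@np.array([p[0],-p[1],-1.]); return T[:3,3],d
def onz(cam,u,v,z,info=None):
    o,d=ray(cam,u,v,info); return o+d*(z-o[2])/d[2]
def proj(cam,P,info=None):
    c=info or ctrl.camera_info(cam);T=np.array(c["world_from_camera"])
    q=(np.array(P,float).reshape(-1,3)-T[:3,3])@T[:3,:3]; q=q*[1,-1,-1]
    return cv2.projectPoints(q,np.zeros(3),np.zeros(3),np.array(c["camera_matrix"]),np.array(c["distortion"],float))[0][:,0]
def save(cam,name):
    im=ctrl.get_image(cam); cv2.imwrite('pics/'+name+'.png',cv2.cvtColor(im,cv2.COLOR_RGB2BGR)); return im
def tool(P):
    "world target -> shift in tool axes from current pose"
    o=ctrl.get_obs(); return R.from_rotvec(o["orientation"]).inv().apply(np.array(P)-o["ee_pos"])
E
python3 - <<'E'
from h import *
np.set_printoptions(precision=2,suppress=True)
o=ctrl.get_obs();print({k:np.round(v,3) for k,v in o.items()},ctrl.hold_point_z)
print(R.from_rotvec(o["orientation"]).as_matrix())
im=[save('scene','s0'),save('side','d0')]
zz={'trimhead':37,'spacer_mid':11,'washer_mid':2.5,'bushing_mid':14,'square_top':126,'cutter':9,'nut':5}
for cam in('scene','side'):
  print(cam,np.array(ctrl.camera_info(cam)["world_from_camera"])[:3,3])
  for l,z in zz.items():
    for r in ctrl.look_for(cam,l)[:3]:
        b=r["rect"];print(l,round(r["score"],2),np.round(b),onz(cam,(b[0]+b[2])/2,(b[1]+b[3])/2,z))
E
```

```text
{'t': np.float64(0.0), 'qpos': array([ 1.3 ,  0.42,  1.63, -0.  ,  1.09, -0.02]), 'qvel': array([-0., -0., -0., -0., -0.,  0.]), 'joint_torque': array([  0.  , -54.46, -27.37,   0.06,   0.02,  -0.  ]), 'ee_pos': array([153.72, 605.22, 221.91]), 'orientation': array([-0.39, -3.12,  0.  ]), 'ft_force': array([0.16, 0.4 , 0.65]), 'moment': array([ 0.01, -0.04, -0.01]), 'grasp_force': np.float64(0.0), 'width': np.float64(87.79)} 18.700000000000003
[[-0.97  0.25 -0.  ]
 [ 0.25  0.97 -0.  ]
 [ 0.   -0.   -1.  ]]
scene [1105.81  735.71  811.14]
trimhead 0.61 [218. 163. 261. 211.] [ 554.45 -219.84   37.  ]
spacer_mid 0.7 [306. 281. 316. 295.] [628.1  256.33  11.  ]
washer_mid 0.46 [310. 222. 320. 228.] [446.52  60.98   2.5 ]
washer_mid 0.21 [231. 256. 255. 290.] [742.01  98.42   2.5 ]
washer_mid 0.2 [362. 296. 442. 382.] [549.35 497.68   2.5 ]
bushing_mid 0.61 [355. 246. 373. 260.] [419.67 250.08  14.  ]
square_top 0.77 [213. 163. 260. 212.] [ 627.64 -111.11  126.  ]
square_top 0.74 [356. 247. 372. 263.] [521.75 323.52 126.  ]
cutter 0.82 [267. 242. 286. 260.] [619.38  90.41   9.  ]
nut 0.42 [313. 256. 315. 259.] [544.56 171.59   5.  ]
side [ 413.59 1023.    900.46]
trimhead 0.93 [271. 151. 306. 195.] [ 572.7  -240.18   37.  ]
bushing_mid 0.55 [308. 273. 325. 292.] [416.4  258.29  14.  ]
square_top 0.77 [272. 153. 301. 196.] [ 561.05 -103.5   126.  ]
square_top 0.35 [193. 331. 302. 370.] [542.78 567.15 126.  ]
cutter 0.57 [251. 229. 273. 238.] [610.88  81.92   9.  ]
```

Run:
```python
import cv2,numpy as np
a=cv2.imread('pics/s0.png')[140:340,180:460];b=cv2.imread('pics/d0.png')[130:340,180:460]
cv2.imwrite('pics/v1.png',np.vstack([cv2.resize(a,None,fx=2,fy=1.45*1,interpolation=3) if 0 else cv2.resize(a,(420,300)),cv2.resize(b,(420,300))]))
cv2.imwrite('pics/v1.png',np.hstack([cv2.resize(cv2.imread('pics/s0.png')[140:340,200:400],(400,400),interpolation=2),cv2.resize(cv2.imread('pics/d0.png')[130:330,200:400],(400,400),interpolation=2)]))
```

```text
(no output)
```

View pics/v1.png

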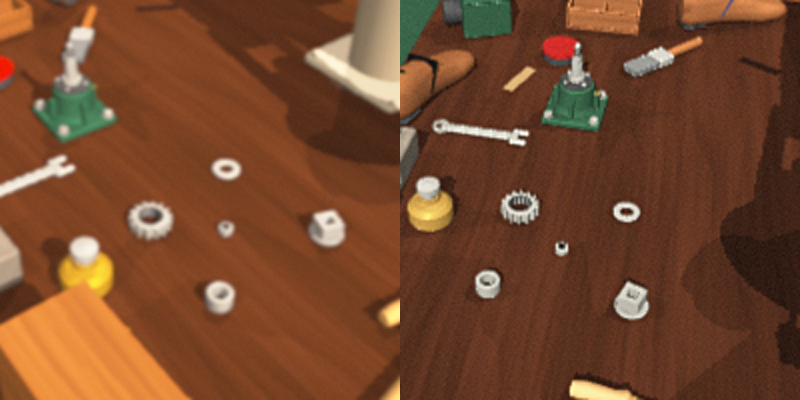

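The left half (scene) shows the housing's stud tip at about (235,164), the washer at (313,224), the spacer at (310,288) and the bushing at (363,254). The right half (side) shows the stud tip at about (288,152). The detections agree with these.

Run:
```python
from h import *
np.set_printoptions(precision=3,suppress=True)
print(onz('scene',235,164,150),onz('side',288.5,152.5,150))
print(onz('scene',313.5,224,2.5),onz('side',200+226/2,130+211/2,2.5))
print(onz('scene',311,288,11),onz('side',200+87/2,130+283/2,11))
o=ctrl.get_obs();T=np.array(ctrl.camera_info('wrist')["world_from_camera"]);Rt=R.from_rotvec(o["orientation"]).as_matrix()
print(ctrl.camera_info('wrist')["camera_matrix"],Rt.T@(T[:3,3]-o["ee_pos"]),Rt.T@T[:3,:3])
print(tool([628,256,150]))
```

```text
[ 577.763 -196.334  150.   ] [ 570.106 -205.034  150.   ]
[445.741  55.153   2.5  ] [445.817  53.177   2.5  ]
[629.085 256.878  11.   ] [631.284 253.75   11.   ]
[[324.54    0.    280.706]
 [  0.    324.54  206.097]
 [  0.      0.      1.   ]] [  68.097    0.325 -161.574] [[-0.002  0.968  0.25 ]
 [ 1.     0.001  0.002]
 [ 0.001  0.25  -0.968]]
[-545.647 -222.256   72.688]
```

```bash
python3 -m creep '[{"translation":[-545,-222,72],"angular":[0,0,0],"jaw":1},{"translation":[-545,-222,72],"angular":[0,0,0],"jaw":1},{"translation":[-545,-222,72],"angular":[0,0,0],"jaw":1},{"translation":[-545,-222,72],"angular":[0,0,0],"jaw":1},{"translation":[-545,-222,72],"angular":[0,0,0],"jaw":1},{"translation":[-545,-222,72],"angular":[0,0,0],"jaw":1},{"translation":[-545,-222,72],"angular":[0,0,0],"jaw":1},{"translation":[-545,-222,72],"angular":[0,0,0],"jaw":1}]'
python3 - <<'E'
from h import *
print(tool([628,256,150]))
E
```

```text
t: 1.8
ee_pos: [554.9, 309.8, 161.9]
orientation: [0.39, 3.117, 0.001]
ft_force: [0.7, 0.6, -0.1]
width: 87.8
grasp_force: 0.0
[-84.07144261 -34.11190887  11.91506237]
```

```bash
python3 -m creep '[{"translation":[-82,-33,12],"angular":[0,0,0],"jaw":1},{"translation":[-82,-33,12],"angular":[0,0,0],"jaw":1},{"translation":[-82,-33,12],"angular":[0,0,0],"jaw":1},{"translation":[-82,-33,12],"angular":[0,0,0],"jaw":1},{"translation":[-82,-33,12],"angular":[0,0,0],"jaw":1},{"translation":[-82,-33,12],"angular":[0,0,0],"jaw":1},{"translation":[-82,-33,12],"angular":[0,0,0],"jaw":1},{"translation":[-82,-33,12],"angular":[0,0,0],"jaw":1}]'
cat >> h.py <<'E'
def look(label,z,name):
    "wrist picture; centres of detections at height z; shift to bring TCP over it"
    np.set_printoptions(precision=2,suppress=True)
    info=ctrl.camera_info('wrist'); save('wrist',name)
    for r in ctrl.look_for('wrist',label)[:3]:
        b=r["rect"];P=onz('wrist',(b[0]+b[2])/2,(b[1]+b[3])/2,z,info)
        print(label,round(r["score"],2),np.round(b,1),P,'tool shift',tool(P))
    return info
E
python3 - <<'E'
from h import *
i=look('spacer_mid',11,'w1');print(proj('wrist',ctrl.get_obs()["ee_pos"],i))
E
```

```text
t: 2.8
ee_pos: [624.4, 259.2, 150.1]
orientation: [0.389, 3.117, 0.0]
ft_force: [-0.6, -0.4, -0.2]
width: 87.6
grasp_force: 0.0
spacer_mid 0.74 [263.5 188.  298.1 226.4] [634.76 256.43  11.  ] tool shift [-10.51   0.03 138.99]
[[280.44 254.03]]
```

View pics/w1.png

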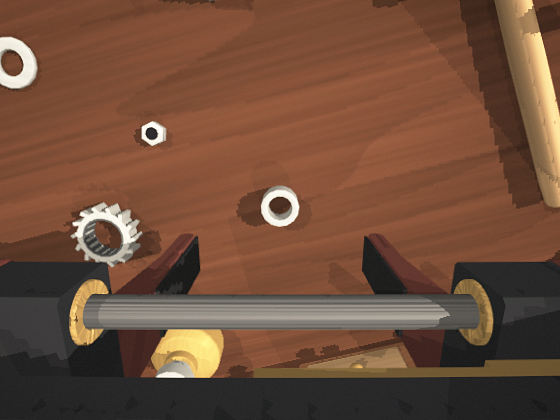

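Wrist view: the spacer's top ring is centred near (280,207), between the open fingers. The cutter, nut and burner are clear of the path.

```bash
python3 - <<'E'
from h import *
im=cv2.cvtColor(cv2.imread('pics/w1.png'),cv2.COLOR_BGR2GRAY)
c=cv2.HoughCircles(im[170:245,240:320],3,1.2,100,param1=150,param2=0.4 if 0 else 0.5,minRadius=14,maxRadius=28);print(c)
for z,(u,v) in((22,(280.3,206)),):print(onz('wrist',u,v,z),tool(onz('wrist',u,v,z)))
E
python3 -m creep '[{"translation":[-10,0,40],"angular":[0,0,0],"jaw":1},{"translation":[-10,0,80],"angular":[0,0,0],"jaw":1},{"translation":[-10,0,110],"angular":[0,0,0],"jaw":1},{"translation":[-10,0,130],"angular":[0,0,0],"jaw":1},{"translation":[-10,0,142],"angular":[0,0,0],"jaw":1},{"translation":[-10,0,146],"angular":[0,0,0],"jaw":1},{"translation":[-10,0,146],"angular":[0,0,0],"jaw":0.3},{"translation":[-10,0,146],"angular":[0,0,0],"jaw":0.3}]'
```

```text
[[[39.  35.4 20.6]]]
[630.81716794 256.80198503  22.        ] [ -6.59732724  -0.58491484 127.99387895]
t: 3.9
ee_pos: [635.0, 256.7, 5.0]
orientation: [0.39, 3.116, 0.001]
ft_force: [-0.2, 0.0, 0.1]
width: 71.4
grasp_force: 0.0
```

```bash
python3 -m creep '[{"translation":[3.5,0,1],"angular":[0,0,0],"jaw":0.6},{"translation":[3.5,0,1],"angular":[0,0,0],"jaw":0.2},{"translation":[3.5,0,1],"angular":[0,0,0],"jaw":0.2},{"translation":[3.5,0,1],"angular":[0,0,0],"jaw":0.2},{"translation":[3.5,0,1],"angular":[0,0,0],"jaw":0.2},{"translation":[3.5,0,1],"angular":[0,0,0],"jaw":0.2},{"translation":[3.5,0,-20],"angular":[0,0,0],"jaw":0.2},{"translation":[3.5,0,-60],"angular":[0,0,0],"jaw":0.2}]'
python3 - <<'E'
from h import *
print(tool([574,-201,190]),ctrl.get_obs()["qpos"])
E
```

```text
t: 4.9
ee_pos: [629.8, 256.9, 63.9]
orientation: [-0.389, -3.115, 0.002]
ft_force: [0.7, 0.4, -0.6]
width: 35.5
grasp_force: 30.0
[ -58.37944168 -457.75845243 -125.44657711] [ 3.69831435e-01  6.94003897e-01  1.57707352e+00 -1.01383601e-05
  8.73681701e-01 -9.52189653e-01]
```

```bash
python3 -m creep '[{"translation":[-20,-40,-50],"angular":[0,0,0],"jaw":0.2},{"translation":[-126,-458,-110],"angular":[0,0,0],"jaw":0.2},{"translation":[-126,-458,-110],"angular":[0,0,0],"jaw":0.2},{"translation":[-126,-458,-110],"angular":[0,0,0],"jaw":0.2},{"translation":[-126,-458,-110],"angular":[0,0,0],"jaw":0.2},{"translation":[-126,-458,-110],"angular":[0,0,0],"jaw":0.2},{"translation":[-126,-458,-110],"angular":[0,0,0],"jaw":0.2},{"translation":[-126,-458,-110],"angular":[0,0,0],"jaw":0.2}]'
python3 - <<'E'
from h import *
print(tool([640,-218,172]),ctrl.get_obs()["qpos"])
E
```

```text
t: 5.9
ee_pos: [640.2, -218.4, 175.6]
orientation: [0.39, 3.116, -0.0]
ft_force: [0.6, 0.2, -0.8]
width: 35.6
grasp_force: 30.0
[0.24831533 0.30262597 3.63784723] [-3.46354831e-01  5.47724688e-01  1.54215632e+00  1.11464168e-04
  1.05022906e+00 -1.66838805e+00]
```

Run:
```python
from h import *
i=look('square_top',126,'w2');look('spacer_mid',180,'w2b')
im=cv2.imread('pics/w2.png');cv2.imwrite('pics/v2.png',np.hstack([im[:300,140:420],cv2.resize(im[60:180,220:332],(280,300),interpolation=cv2.INTER_CUBIC)]))
```

```text
square_top 0.75 [534.8  70.8 558.4 129.2] [601.79 -36.69 126.  ] tool shift [ 84.71 170.3   49.77]
square_top 0.58 [206.1  53.8 339.5 189. ] [ 572.43 -206.27  126.  ] tool shift [70.48 -1.22 50.17]
spacer_mid 0.88 [245.8 228.1 315.1 294. ] [ 643.24 -223.47  180.  ] tool shift [-4.53 -4.89 -5.07]
```

View pics/v2.png

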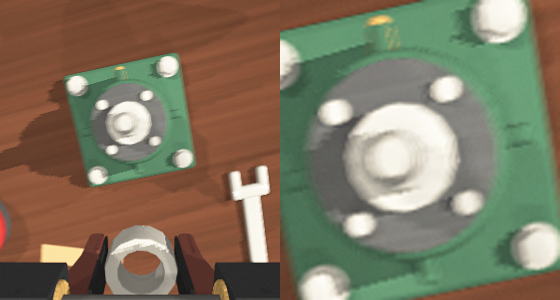

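Wrist view: the housing cap is near (268,122) in the full image, with the bright shoulder and stud tip at about (265,122). The held spacer's ring is near (281,260).

```bash
cat >> h.py <<'E'
def ring(c,r,n=60):
    a=np.linspace(0,2*np.pi,n);return np.c_[c[0]+r*np.cos(a),c[1]+r*np.sin(a),np.full(n,c[2])]
def draw(im,info,P,col,s):
    p=proj('wrist',P,info);cv2.polylines(im,[np.round((p+.5)*s*8-4).astype(np.int32)],False,col,1,cv2.LINE_AA,3)
E
python3 - <<'E'
from h import *
np.set_printoptions(precision=2,suppress=True)
i=ctrl.camera_info('wrist');o=ctrl.get_obs();Rt=R.from_rotvec(o["orientation"]).as_matrix()
im=cv2.imread('pics/w2.png')
# cap: bolts pattern / green-grey segmentation
hsv=cv2.cvtColor(im,cv2.COLOR_BGR2HSV)
roi=np.zeros(im.shape[:2],np.uint8);roi[40:200,190:350]=1
foot=((hsv[...,1]>60)&(hsv[...,0]>40)&(hsv[...,0]<90)&(roi>0)).astype(np.uint8)
cn=max(cv2.findContours(foot,0,2)[0],key=cv2.contourArea);rc=cv2.minAreaRect(cn);print('foot',rc,onz('wrist',*rc[0],16,i))
cs=roi*0;cv2.circle(cs,(268,123),24,1,-1)
sh=((hsv[...,2]>150)&(cs>0)).astype(np.uint8)
cn=max(cv2.findContours(sh,0,2)[0],key=cv2.contourArea);e=cv2.fitEllipse(cv2.convexHull(cn));print('shoulder',e,onz('wrist',*e[0],86,i))
print('stud',onz('wrist',265.2,122,148,i))
S=5
A=cv2.resize(im[80:165,228:308],None,fx=S,fy=S,interpolation=2);B=cv2.resize(im[215:300,240:320],None,fx=S,fy=S,interpolation=2)
full=cv2.resize(im,None,fx=S,fy=S,interpolation=2)
C=onz('wrist',*e[0],86,i)
for z,r in((86,16),(75,30),(150,3),(146,6)):draw(full,i,ring([C[0],C[1],z],r),(0,0,255),S)
H=o["ee_pos"].copy();H[2]-=4
for z in(0,22):
  for r in(18,11.25):draw(full,i,ring(H+[0,0,z],r),(0,0,255) if z else (255,0,0),S)
cv2.imwrite('pics/v3.png',np.hstack([full[80*S:165*S,228*S:308*S],full[215*S:300*S,240*S:320*S]]))
E
```

```text
foot ((271.8683166503906, 120.38536834716797), (116.21881103515625, 115.79974365234375), 77.90524291992188) [ 570.39 -208.5    16.  ]
shoulder ((268.7912902832031, 122.17462921142578), (44.09416961669922, 44.73951721191406), 65.61393737792969) [ 571.86 -209.27   86.  ]
stud [ 571.79 -208.98  148.  ]
```

View pics/v3.png

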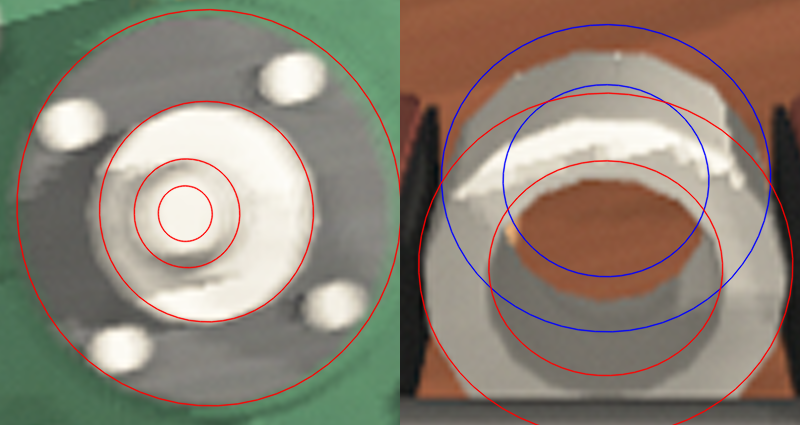

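Overlay: the spindle prediction fits to about 1 px. The held spacer's ring sits about 3–4 px lower than the TCP-centred model, so its centre is about 1.8 mm toward tool −x.

```bash
python3 -m creep '[{"translation":[50,-6,0],"angular":[0,0,0],"jaw":0.2},{"translation":[70.3,-8.3,0],"angular":[0,0,0],"jaw":0.2},{"translation":[70.3,-8.3,0],"angular":[0,0,0],"jaw":0.2},{"translation":[70.3,-8.3,20],"angular":[0,0,0],"jaw":0.2},{"translation":[70.3,-8.3,34],"angular":[0,0,0],"jaw":0.2},{"translation":[70.3,-8.3,42],"angular":[0,0,0],"jaw":0.2},{"translation":[70.3,-8.3,46],"angular":[0,0,0],"jaw":0.2},{"translation":[70.3,-8.3,48],"angular":[0,0,0],"jaw":0.2}]'
python3 - <<'E'
from h import *
o=ctrl.get_obs();print(o['ft_force'],o['moment'],o['ee_pos'])
E
```

```text
t: 7.1
ee_pos: [570.3, -207.0, 125.7]
orientation: [0.39, 3.117, -0.0]
ft_force: [0.5, -0.1, -1.6]
width: 35.2
grasp_force: 30.0
[ 0.4843859  -0.1301425  -1.59155619] [-0.02066457 -0.0056595   0.01253479] [ 570.32665032 -207.02851798  125.6952401 ]
```

Run:
```python
from h import *
np.set_printoptions(precision=2,suppress=True)
for k in range(4):
    ctrl.get_image('wrist');o=ctrl.get_obs();print(o['t'],o['ft_force'],o['ee_pos'])
```

```text
7.15 [-0.82 -0.07 -1.46] [ 570.2  -207.06  125.63]
7.2 [ 0.56  0.1  -1.21] [ 570.2  -207.1   125.85]
7.25 [-0.24  0.77 -1.47] [ 570.26 -207.13  126.03]
7.3 [ 1.05  0.44 -1.15] [ 570.29 -207.16  126.11]
```

```bash
python3 -m creep '[{"translation":[-0.2,-1,0],"angular":[0,0,0],"jaw":0.2},{"translation":[-0.2,-2,0],"angular":[0,0,0],"jaw":0.2},{"translation":[-0.2,-2,0],"angular":[0,0,0],"jaw":0.2},{"translation":[-0.2,-2,1],"angular":[0,0,0],"jaw":0.2},{"translation":[-0.2,-2,2],"angular":[0,0,0],"jaw":0.2},{"translation":[-0.2,-2,3],"angular":[0,0,0],"jaw":0.2},{"translation":[-0.2,-2,4],"angular":[0,0,0],"jaw":0.2},{"translation":[-0.2,-2,4],"angular":[0,0,0],"jaw":0.2}]'
```

```text
t: 8.3
ee_pos: [569.7, -209.0, 121.6]
orientation: [-0.39, -3.117, -0.0]
ft_force: [0.4, 0.7, -0.5]
width: 35.5
grasp_force: 30.0
```

```bash
python3 -m creep '[{"translation":[0,0,3],"angular":[0,0,0],"jaw":0.2},{"translation":[0,0,6],"angular":[0,0,0],"jaw":0.2},{"translation":[0,0,9],"angular":[0,0,0],"jaw":0.2},{"translation":[0,0,12],"angular":[0,0,0],"jaw":0.2},{"translation":[0,0,15],"angular":[0,0,0],"jaw":0.2},{"translation":[0,0,18],"angular":[0,0,0],"jaw":0.2},{"translation":[0,0,20],"angular":[0,0,0],"jaw":0.2},{"translation":[0,0,20],"angular":[0,0,0],"jaw":0.2}]'
```

```text
t: 9.3
ee_pos: [569.6, -209.0, 101.6]
orientation: [-0.39, -3.117, -0.0]
ft_force: [0.3, -0.2, -0.4]
width: 35.2
grasp_force: 30.0
```

```bash
python3 -m creep '[{"translation":[0,0,3],"angular":[0,0,0],"jaw":0.2},{"translation":[0,0,6],"angular":[0,0,0],"jaw":0.2},{"translation":[0,0,8],"angular":[0,0,0],"jaw":0.2},{"translation":[0,0,9],"angular":[0,0,0],"jaw":0.2},{"translation":[0,0,10],"angular":[0,0,0],"jaw":0.2},{"translation":[0,0,11],"angular":[0,0,0],"jaw":0.2},{"translation":[0,0,11.5],"angular":[0,0,0],"jaw":0.2},{"translation":[0,0,12],"angular":[0,0,0],"jaw":0.2}]'
```

```text
t: 10.3
ee_pos: [569.8, -209.0, 89.8]
orientation: [0.39, 3.117, 0.0]
ft_force: [-0.5, 0.0, -1.0]
width: 35.7
grasp_force: 30.0
```

```bash
python3 -m creep '[{"translation":[0,0,0.3],"angular":[0,0,0],"jaw":0.2},{"translation":[0,0,0.6],"angular":[0,0,0],"jaw":0.2},{"translation":[0,0,0.8],"angular":[0,0,0],"jaw":0.2},{"translation":[0,0,1],"angular":[0,0,0],"jaw":0.2},{"translation":[0,0,1.2],"angular":[0,0,0],"jaw":0.2},{"translation":[0,0,1.4],"angular":[0,0,0],"jaw":0.2},{"translation":[0,0,1.5],"angular":[0,0,0],"jaw":0.2},{"translation":[0,0,1.5],"angular":[0,0,0],"jaw":0.2}]'
```

```text
t: 11.3
ee_pos: [569.8, -209.0, 89.0]
orientation: [0.39, 3.117, -0.0]
ft_force: [-2.3, 0.9, 6.8]
width: 35.5
grasp_force: 30.0
```

```bash
python3 -m creep '[{"translation":[0,0,0.4],"angular":[0,0,0],"jaw":0.2},{"translation":[0,0,0.5],"angular":[0,0,0],"jaw":0.2},{"translation":[0,0,0.5],"angular":[0,0,0],"jaw":0.2},{"translation":[0,0,0.5],"angular":[0,0,0],"jaw":0.2},{"translation":[0,0,0.5],"angular":[0,0,0],"jaw":0.2},{"translation":[0,0,0.5],"angular":[0,0,0],"jaw":0.2},{"translation":[0,0,0.5],"angular":[0,0,0],"jaw":0.2},{"translation":[0,0,0.5],"angular":[0,0,0],"jaw":0.2}]'
python3 - <<'E'
from h import *
print(tool([448,60,110]))
E
```

```text
t: 12.3
ee_pos: [569.8, -209.0, 88.9]
orientation: [0.39, 3.117, -0.0]
ft_force: [-4.7, 1.7, 10.3]
width: 35.1
grasp_force: 30.0
[184.32718961 230.73706675 -21.14540516]
```

```bash
python3 -m creep '[{"translation":[0,0,0],"angular":[0,0,0],"jaw":1},{"translation":[0,0,0],"angular":[0,0,0],"jaw":1},{"translation":[0,0,0],"angular":[0,0,0],"jaw":1},{"translation":[0,0,-15],"angular":[0,0,0],"jaw":1},{"translation":[0,0,-75],"angular":[0,0,0],"jaw":1},{"translation":[20,25,-95],"angular":[0,0,0],"jaw":1},{"translation":[60,75,-95],"angular":[0,0,0],"jaw":1},{"translation":[100,125,-90],"angular":[0,0,0],"jaw":1}]' && python3 -m creep '[{"translation":[80,100,35],"angular":[0,0,0],"jaw":1},{"translation":[80,100,65],"angular":[0,0,0],"jaw":1},{"translation":[80,100,65],"angular":[0,0,0],"jaw":1},{"translation":[80,100,65],"angular":[0,0,0],"jaw":1},{"translation":[80,100,65],"angular":[0,0,0],"jaw":1},{"translation":[80,100,65],"angular":[0,0,0],"jaw":1},{"translation":[80,100,65],"angular":[0,0,0],"jaw":1},{"translation":[80,100,65],"angular":[0,0,0],"jaw":1}]'
python3 - <<'E'
from h import *
look('washer_mid',2.5,'w4')
im=cv2.cvtColor(cv2.imread('pics/w4.png'),cv2.COLOR_BGR2HSV)
m=((im[...,1]<70)&(im[...,2]>140)).astype(np.uint8);m[270:]=0
for c in cv2.findContours(m,0,2)[0]:
    if cv2.contourArea(c)>300:
        e=cv2.fitEllipse(c);P=onz('wrist',*e[0],5);print(cv2.contourArea(c),np.array(e[0]+e[1]),P,tool(P))
E
```

```text
t: 13.3
ee_pos: [505.0, -65.2, 179.6]
orientation: [0.391, 3.114, 0.0]
ft_force: [0.8, 0.8, 0.1]
width: 87.6
grasp_force: 0.0
t: 14.3
ee_pos: [452.4, 50.0, 113.2]
orientation: [0.391, 3.117, 0.0]
ft_force: [-0.3, -0.2, 0.3]
width: 87.8
grasp_force: 0.0
washer_mid 0.79 [261.8 173.1 310.8 222.9] [448.75  55.75   2.5 ] tool shift [  4.68   4.51 110.6 ]
1922.0 [285.15 197.07  49.2   50.05] [446.87  55.32   5.  ] [  6.39   3.63 108.1 ]
3647.0 [518.01 107.43  60.39  79.42] [421.61 254.59   5.  ] [ 80.01 190.51 108.1 ]
```

```bash
python3 -m creep '[{"translation":[6,4,40],"angular":[0,0,0],"jaw":1},{"translation":[6,4,75],"angular":[0,0,0],"jaw":1},{"translation":[6,4,95],"angular":[0,0,0],"jaw":1},{"translation":[6,4,104],"angular":[0,0,0],"jaw":0.8},{"translation":[6,4,108],"angular":[0,0,0],"jaw":0.7},{"translation":[6,4,109],"angular":[0,0,0],"jaw":0.7},{"translation":[6,4,110],"angular":[0,0,0],"jaw":0.7},{"translation":[6,4,110],"angular":[0,0,0],"jaw":0.7}]'
```

```text
t: 15.4
ee_pos: [447.5, 55.8, 3.4]
orientation: [0.39, 3.116, 0.0]
ft_force: [-0.4, 0.3, 0.2]
width: 61.2
grasp_force: 0.0
```

```bash
python3 -m creep '[{"translation":[0.5,-0.3,1],"angular":[0,0,0],"jaw":0.7},{"translation":[0.5,-0.3,2],"angular":[0,0,0],"jaw":0.7},{"translation":[0.5,-0.3,2],"angular":[0,0,0],"jaw":0.25},{"translation":[0.5,-0.3,2],"angular":[0,0,0],"jaw":0.25},{"translation":[0.5,-0.3,2],"angular":[0,0,0],"jaw":0.25},{"translation":[0.5,-0.3,2],"angular":[0,0,0],"jaw":0.25},{"translation":[0.5,-0.3,2],"angular":[0,0,0],"jaw":0.25},{"translation":[0.5,-0.3,-10],"angular":[0,0,0],"jaw":0.25}]'
python3 - <<'E'
from h import *
np.set_printoptions(precision=2,suppress=True)
print(tool([638,-226,170]))
E
```

```text
t: 16.4
ee_pos: [446.0, 55.6, 12.9]
orientation: [-0.39, -3.116, 0.001]
ft_force: [0.3, -0.3, -1.2]
width: 42.3
grasp_force: 30.0
[-255.17 -225.71 -157.42]
```

```bash
python3 -m creep '[{"translation":[0,0,-60],"angular":[0,0,0],"jaw":0.25},{"translation":[-20,-18,-115],"angular":[0,0,0],"jaw":0.25},{"translation":[-50,-44,-160],"angular":[0,0,0],"jaw":0.25},{"translation":[-95,-84,-165],"angular":[0,0,0],"jaw":0.25},{"translation":[-140,-124,-165],"angular":[0,0,0],"jaw":0.25},{"translation":[-185,-164,-165],"angular":[0,0,0],"jaw":0.25},{"translation":[-230,-204,-165],"angular":[0,0,0],"jaw":0.25},{"translation":[-255,-226,-162],"angular":[0,0,0],"jaw":0.25}]' && python3 -m creep '[{"translation":[0,0,0],"angular":[0,0,0],"jaw":0.25},{"translation":[0,0,0],"angular":[0,0,0],"jaw":0.25},{"translation":[0,0,0],"angular":[0,0,0],"jaw":0.25},{"translation":[0,0,0],"angular":[0,0,0],"jaw":0.25},{"translation":[0,0,0],"angular":[0,0,0],"jaw":0.25},{"translation":[0,0,0],"angular":[0,0,0],"jaw":0.25},{"translation":[0,0,0],"angular":[0,0,0],"jaw":0.25},{"translation":[0,0,0],"angular":[0,0,0],"jaw":0.25}]'
python3 - <<'E'
from h import *
np.set_printoptions(precision=2,suppress=True)
i=ctrl.camera_info('wrist');o=ctrl.get_obs();im=save('wrist','w5')[...,::-1].copy();print(o['ee_pos'],o['width'])
S=5;full=cv2.resize(im,None,fx=S,fy=S,interpolation=2)
A=np.array([571.7,-209.6]);k=proj('wrist',[[*A,110],[*o['ee_pos']]],i).astype(int);print(k)
for z,r in((108,18),(150,3),(126,7)):draw(full,i,ring([*A,z],r),(0,0,255),S)
H=o["ee_pos"]+[0,0,3.6]
for r in(22,11.25):draw(full,i,ring(H,r),(0,0,255),S)
c=[full[(y-50)*S:(y+50)*S,(x-40)*S:(x+40)*S] for x,y in k]
cv2.imwrite('pics/v4.png',np.hstack(c))
E
```

```text
t: 17.4
ee_pos: [639.3, -228.9, 176.1]
orientation: [0.392, 3.115, -0.001]
ft_force: [-0.3, 0.5, -0.8]
width: 42.4
grasp_force: 30.0
t: 18.4
ee_pos: [638.1, -226.2, 175.0]
orientation: [-0.39, -3.117, -0.0]
ft_force: [-1.1, 0.2, -1.4]
width: 41.9
grasp_force: 30.0
[ 638.11 -226.23  174.95] 41.872486843489256
[[280 121]
 [280 253]]
```

View pics/v4.png

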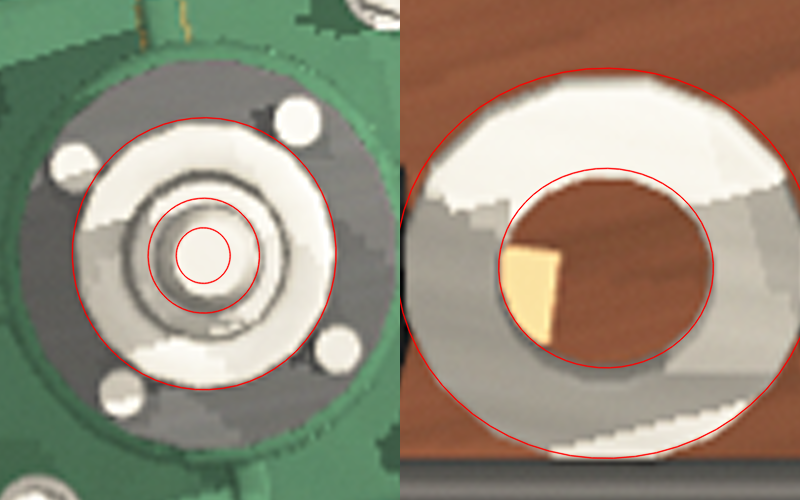

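Left: the spacer is seated around the spindle and fits the predicted axis within 1–2 px. Right: the held washer's hole is centred about 2 px below the model, so it is offset about 1 mm toward tool −x.

```bash
python3 -m creep '[{"translation":[50,0,0],"angular":[0,0,0],"jaw":0.25},{"translation":[69.5,-0.3,0],"angular":[0,0,0],"jaw":0.25},{"translation":[69.5,-0.3,0],"angular":[0,0,0],"jaw":0.25},{"translation":[69.5,-0.3,10],"angular":[0,0,0],"jaw":0.25},{"translation":[69.5,-0.3,20],"angular":[0,0,0],"jaw":0.25},{"translation":[69.5,-0.3,30],"angular":[0,0,0],"jaw":0.25},{"translation":[69.5,-0.3,38],"angular":[0,0,0],"jaw":0.25},{"translation":[69.5,-0.3,42],"angular":[0,0,0],"jaw":0.25}]'
```

```text
t: 19.45
ee_pos: [570.5, -209.3, 132.1]
orientation: [-0.39, -3.116, -0.0]
ft_force: [-0.8, -1.0, 0.0]
width: 41.8
grasp_force: 30.0
```

```bash
python3 -m creep '[{"translation":[0,0,0],"angular":[0,0,0],"jaw":0.25},{"translation":[0,0,2],"angular":[0,0,0],"jaw":0.25},{"translation":[0,0,4],"angular":[0,0,0],"jaw":0.25},{"translation":[0,0,5],"angular":[0,0,0],"jaw":0.25},{"translation":[0,0,6],"angular":[0,0,0],"jaw":0.25},{"translation":[0,0,7],"angular":[0,0,0],"jaw":0.25},{"translation":[0,0,8],"angular":[0,0,0],"jaw":0.25},{"translation":[0,0,9],"angular":[0,0,0],"jaw":0.25}]'
```

```text
t: 20.45
ee_pos: [570.7, -209.4, 123.9]
orientation: [-0.39, -3.117, 0.0]
ft_force: [-0.1, -0.3, -0.8]
width: 41.8
grasp_force: 30.0
```

```bash
python3 -m creep '[{"translation":[0,0,2],"angular":[0,0,0],"jaw":0.25},{"translation":[0,0,4],"angular":[0,0,0],"jaw":0.25},{"translation":[0,0,6],"angular":[0,0,0],"jaw":0.25},{"translation":[0,0,8],"angular":[0,0,0],"jaw":0.25},{"translation":[0,0,10],"angular":[0,0,0],"jaw":0.25},{"translation":[0,0,12],"angular":[0,0,0],"jaw":0.25},{"translation":[0,0,13],"angular":[0,0,0],"jaw":0.25},{"translation":[0,0,13.5],"angular":[0,0,0],"jaw":0.25}]'
```

```text
t: 21.45
ee_pos: [570.7, -209.4, 110.4]
orientation: [-0.39, -3.117, -0.0]
ft_force: [-0.4, 0.4, -0.1]
width: 42.2
grasp_force: 30.0
```

```bash
python3 -m creep '[{"translation":[0,0,0.4],"angular":[0,0,0],"jaw":0.25},{"translation":[0,0,0.8],"angular":[0,0,0],"jaw":0.25},{"translation":[0,0,1.2],"angular":[0,0,0],"jaw":0.25},{"translation":[0,0,1.5],"angular":[0,0,0],"jaw":0.25},{"translation":[0,0,1.8],"angular":[0,0,0],"jaw":0.25},{"translation":[0,0,2],"angular":[0,0,0],"jaw":0.25},{"translation":[0,0,2.2],"angular":[0,0,0],"jaw":0.25},{"translation":[0,0,2.2],"angular":[0,0,0],"jaw":0.25}]'
```

```text
t: 22.45
ee_pos: [570.8, -209.4, 108.9]
orientation: [0.39, 3.117, -0.0]
ft_force: [-1.9, 1.0, 7.9]
width: 42.0
grasp_force: 30.0
```

```bash
python3 -m creep '[{"translation":[0,0,0.3],"angular":[0,0,0],"jaw":0.25},{"translation":[0,0,0.3],"angular":[0,0,0],"jaw":0.25},{"translation":[0,0,0.3],"angular":[0,0,0],"jaw":0.25},{"translation":[0,0,0.3],"angular":[0,0,0],"jaw":0.25},{"translation":[0,0,0.3],"angular":[0,0,0],"jaw":0.25},{"translation":[0,0,0.3],"angular":[0,0,0],"jaw":0.25},{"translation":[0,0,0.3],"angular":[0,0,0],"jaw":0.25},{"translation":[0,0,0.3],"angular":[0,0,0],"jaw":0.25}]'
python3 - <<'E'
from h import *
print(tool([424,254,130]))
E
```

```text
t: 23.45
ee_pos: [570.8, -209.4, 108.9]
orientation: [0.39, 3.117, -0.0]
ft_force: [-2.8, 1.2, 9.1]
width: 42.4
grasp_force: 30.0
[256.41398165 413.01363701 -21.25285133]
```

```bash
python3 -m creep '[{"translation":[0,0,0],"angular":[0,0,0],"jaw":1},{"translation":[0,0,0],"angular":[0,0,0],"jaw":1},{"translation":[0,0,0],"angular":[0,0,0],"jaw":1},{"translation":[0,0,-15],"angular":[0,0,0],"jaw":1},{"translation":[0,0,-60],"angular":[0,0,0],"jaw":1},{"translation":[0,0,-60],"angular":[0,0,0],"jaw":1},{"translation":[0,0,-60],"angular":[0,0,0],"jaw":1},{"translation":[0,0,-60],"angular":[0,0,0],"jaw":1}]'
python3 - <<'E'
from h import *
np.set_printoptions(precision=2,suppress=True)
i=ctrl.camera_info('wrist');o=ctrl.get_obs();im=save('wrist','w6')[...,::-1].copy();print(o['ee_pos'],o['width'])
S=8;full=cv2.resize(im,None,fx=S,fy=S,interpolation=2)
A=np.array([571.7,-209.6]);k=proj('wrist',[[*A,118]],i).astype(int);print(k)
for z,r in((113,22),):draw(full,i,ring([*A,z],r),(0,0,255),S)
x,y=k[0]
cv2.imwrite('pics/v5.png',full[(y-37)*S:(y+37)*S,(x-45)*S:(x+45)*S])
E
```

```text
t: 24.45
ee_pos: [570.0, -209.1, 167.1]
orientation: [-0.39, -3.116, -0.001]
ft_force: [-0.3, -0.1, 0.2]
width: 87.7
grasp_force: 0.0
[ 569.98 -209.1   167.1 ] 87.66529378264187
[[280 228]]
```

View pics/v5.png

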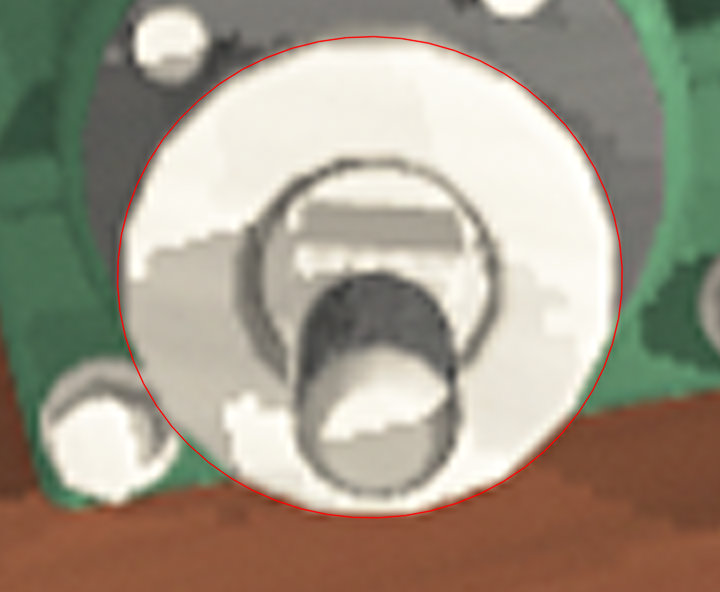

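The square's front face is visible below (298–462, 204–250), nearly parallel to the image x axis and tilted about 0.03 rad. The square therefore lines up with the current tool yaw. The washer sits concentric on the spacer.

```bash
python3 -m creep '[{"translation":[257,413,37],"angular":[0,0,0],"jaw":1},{"translation":[257,413,37],"angular":[0,0,0],"jaw":1},{"translation":[257,413,37],"angular":[0,0,0],"jaw":1},{"translation":[257,413,37],"angular":[0,0,0],"jaw":1},{"translation":[257,413,37],"angular":[0,0,0],"jaw":1},{"translation":[257,413,37],"angular":[0,0,0],"jaw":1},{"translation":[257,413,37],"angular":[0,0,0],"jaw":1},{"translation":[257,413,37],"angular":[0,0,0],"jaw":1}]'
python3 - <<'E'
from h import *
print(tool([424,254,130]))
E
```

```text
t: 25.5
ee_pos: [422.0, 256.1, 130.3]
orientation: [-0.388, -3.117, 0.001]
ft_force: [0.6, 0.0, -0.2]
width: 87.5
grasp_force: 0.0
[-2.44099949 -1.50138729  0.2929145 ]
```

Run:
```python
from h import *
i=look('bushing_mid',14,'w7');im=cv2.imread('pics/w7.png')
print(proj('wrist',[[424,254,28]],i),ctrl.get_obs()['qpos'])
cv2.imwrite('pics/v6.png',cv2.resize(im[130:270,200:380],None,fx=4,fy=4,interpolation=2))
```

```text
bushing_mid 0.76 [246.  171.6 300.3 228.5] [418.39 249.82  14.  ] tool shift [  1.1   -8.31 116.15]
[[279.23 208.99]] [ 0.52  0.37  1.98  0.    0.79 -0.8 ]
```

View pics/v6.png

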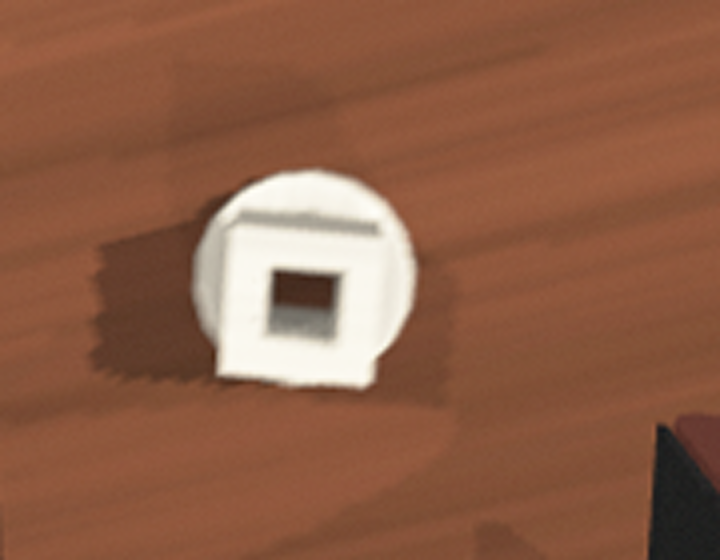

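The hub top is centred near crop (301,305), i.e. (275.4,206.3) in the full image. It is turned about 0.07 rad clockwise in the image, which is +0.07 about tool z.

Run:
```python
from h import *
np.set_printoptions(precision=2,suppress=True)
P=onz('wrist',275.2,206.1,28);print(P,tool(P))
```

```text
[420.3  252.96  28.  ] [  0.02  -4.8  102.14]
```

Run:
```python
from h import *
for k in range(2):
    i=look('bushing_mid',14,'w8%d'%k);print(ctrl.get_obs()['ee_pos'],proj('wrist',[[420.3,252.96,28]],i))
```

```text
bushing_mid 0.78 [244.6 173.7 299.9 227.8] [418.39 250.5   14.  ] tool shift [  2.94  -4.76 116.33]
[422.55 254.52 130.32] [[275.2 206.1]]
bushing_mid 0.86 [248.8 171.5 300.8 224.2] [417.4  250.14  14.  ] tool shift [  4.85  -4.36 116.63]
[423.28 253.25 130.63] [[278.58 204.06]]
```

```bash
python3 -m creep '[{"translation":[3,-4,20],"angular":[0,0,0.07],"jaw":1},{"translation":[3,-4,40],"angular":[0,0,0.07],"jaw":1},{"translation":[3,-4,50],"angular":[0,0,0.07],"jaw":1},{"translation":[3,-4,50],"angular":[0,0,0.07],"jaw":1},{"translation":[3,-4,50],"angular":[0,0,0.07],"jaw":1},{"translation":[3,-4,50],"angular":[0,0,0.07],"jaw":1},{"translation":[3,-4,50],"angular":[0,0,0.07],"jaw":1},{"translation":[3,-4,50],"angular":[0,0,0.07],"jaw":1}]'
python3 - <<'E'
from h import *
i=look('bushing_mid',14,'w9');im=cv2.imread('pics/w9.png')
o=ctrl.get_obs();print(o['ee_pos'])
S=4;full=cv2.resize(im,None,fx=S,fy=S,interpolation=2)
Rt=R.from_rotvec(o["orientation"]).as_matrix()
c=o['ee_pos'].copy();c[2]=28
q=np.array([[1,1],[1,-1],[-1,-1],[-1,1],[1,1]])
for h in(16,7.7):draw(full,i,c+(q*h)@Rt[:,:2].T,(0,0,255),S)
x,y=proj('wrist',c,i)[0].astype(int);print(x,y)
cv2.imwrite('pics/v7.png',full[(y-70)*S:(y+70)*S,(x-90)*S:(x+90)*S])
E
```

```text
t: 26.8
ee_pos: [419.5, 251.2, 81.2]
orientation: [0.498, 3.101, 0.0]
ft_force: [0.3, -0.7, -0.7]
width: 87.9
grasp_force: 0.0
bushing_mid 0.89 [246.9 180.2 310.7 249.4] [416.79 250.51  14.  ] tool shift [ 2.34 -1.44 67.11]
[419.45 251.13  81.12]
280 223
```

View pics/v7.png

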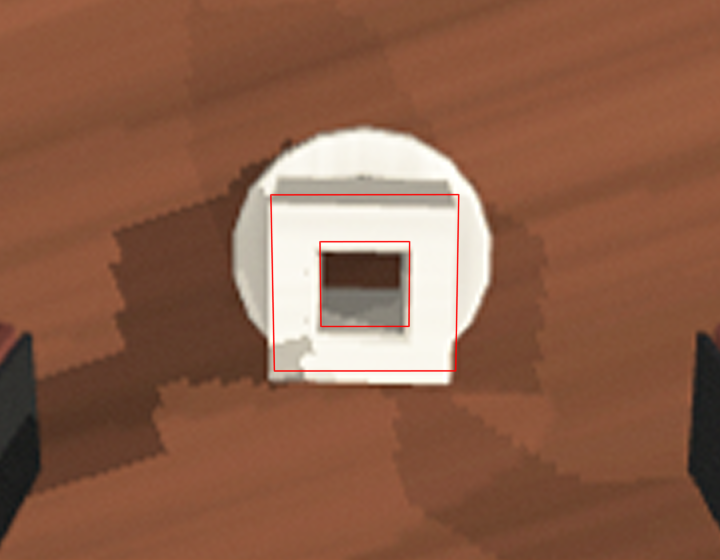

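The model outline is about 9 zoom px above the actual hub and bore, so the shift is −1.3 mm in tool x. The rotation matches.

```bash
python3 -m creep '[{"translation":[-1.3,-0.4,30],"angular":[0,0,0],"jaw":1},{"translation":[-1.3,-0.4,55],"angular":[0,0,0],"jaw":1},{"translation":[-1.3,-0.4,68],"angular":[0,0,0],"jaw":0.7},{"translation":[-1.3,-0.4,71.5],"angular":[0,0,0],"jaw":0.6},{"translation":[-1.3,-0.4,71.5],"angular":[0,0,0],"jaw":0.15},{"translation":[-1.3,-0.4,71.5],"angular":[0,0,0],"jaw":0.15},{"translation":[-1.3,-0.4,71.5],"angular":[0,0,0],"jaw":0.15},{"translation":[-1.3,-0.4,71.5],"angular":[0,0,0],"jaw":0.15}]' && python3 -m creep '[{"translation":[0,0,0],"angular":[0,0,0],"jaw":0.15},{"translation":[0,0,-30],"angular":[0,0,-0.04],"jaw":0.15},{"translation":[0,0,-85],"angular":[0,0,-0.04],"jaw":0.15},{"translation":[0,0,-135],"angular":[0,0,-0.04],"jaw":0.15},{"translation":[0,0,-165],"angular":[0,0,-0.04],"jaw":0.15},{"translation":[0,0,-170],"angular":[0,0,-0.04],"jaw":0.15},{"translation":[0,0,-170],"angular":[0,0,-0.04],"jaw":0.15},{"translation":[0,0,-170],"angular":[0,0,-0.04],"jaw":0.15}]'
python3 - <<'E'
from h import *
np.set_printoptions(precision=2,suppress=True)
o=ctrl.get_obs();print(tool([638,-228,182]),o['qpos'])
E
```

```text
t: 27.9
ee_pos: [420.8, 250.4, 9.9]
orientation: [0.499, 3.101, 0.001]
ft_force: [0.7, 0.1, 3.7]
width: 32.1
grasp_force: 29.9
t: 28.9
ee_pos: [419.5, 249.7, 177.8]
orientation: [-0.436, -3.109, 0.003]
ft_force: [-0.9, 0.0, -2.7]
width: 32.2
grasp_force: 29.8
[-341.49 -399.1    -4.05] [ 0.51  0.29  1.96  0.    0.9  -0.78]
```

```bash
python3 -m creep '[{"translation":[-341,-399,-4],"angular":[0,0,0],"jaw":0.15},{"translation":[-341,-399,-4],"angular":[0,0,0],"jaw":0.15},{"translation":[-341,-399,-4],"angular":[0,0,0],"jaw":0.15},{"translation":[-341,-399,-4],"angular":[0,0,0],"jaw":0.15},{"translation":[-341,-399,-4],"angular":[0,0,0],"jaw":0.15},{"translation":[-341,-399,-4],"angular":[0,0,0],"jaw":0.15},{"translation":[-341,-399,-4],"angular":[0,0,0],"jaw":0.15},{"translation":[-341,-399,-4],"angular":[0,0,0],"jaw":0.15}]'
python3 - <<'E'
from h import *
print(tool([638,-228,182]))
E
```

```text
t: 29.9
ee_pos: [628.0, -206.3, 181.1]
orientation: [-0.437, -3.108, -0.001]
ft_force: [-0.1, 0.9, -2.9]
width: 32.0
grasp_force: 29.8
[-15.54255558 -18.0965876   -0.93768187]
```

```bash
python3 -m creep '[{"translation":[-13,-15,-1],"angular":[0,0,0],"jaw":0.15},{"translation":[-13,-15,-1],"angular":[0,0,0],"jaw":0.15},{"translation":[-13,-15,-1],"angular":[0,0,0],"jaw":0.15},{"translation":[-13,-15,-1],"angular":[0,0,0],"jaw":0.15},{"translation":[-13,-15,-1],"angular":[0,0,0],"jaw":0.15},{"translation":[-13,-15,-1],"angular":[0,0,0],"jaw":0.15},{"translation":[-13,-15,-1],"angular":[0,0,0],"jaw":0.15},{"translation":[-13,-15,-1],"angular":[0,0,0],"jaw":0.15}]'
python3 - <<'E'
from h import *
np.set_printoptions(precision=2,suppress=True)
i=ctrl.camera_info('wrist');o=ctrl.get_obs();im=save('wrist','w10')[...,::-1].copy();print(o['ee_pos'],o['orientation'])
S=5;full=cv2.resize(im,None,fx=S,fy=S,interpolation=2);Rt=R.from_rotvec(o["orientation"]).as_matrix()
A=np.array([571.7,-209.6]);k=proj('wrist',[[*A,110],[*(o['ee_pos']+[0,0,12])]],i).astype(int);print(k)
for z,r in((113,22),(150,3),(126,7)):draw(full,i,ring([*A,z],r),(0,0,255),S)
q=np.array([[1,1],[1,-1],[-1,-1],[-1,1],[1,1]])
c=o['ee_pos']+[0,0,19.]
for h in(16,7.7):draw(full,i,c+(q*h)@Rt[:,:2].T,(0,0,255),S)
draw(full,i,c-[0,0,28]+(q*7.7)@Rt[:,:2].T,(255,0,0),S)
print(tool([571.7,-209.6,165]))
cv2.imwrite('pics/v8.png',np.hstack([full[(y-50)*S:(y+50)*S,(x-40)*S:(x+40)*S] for x,y in k]))
E
```

```text
t: 30.9
ee_pos: [636.6, -222.5, 184.4]
orientation: [0.437, 3.111, -0.0]
ft_force: [0.5, -0.6, -2.0]
width: 32.2
grasp_force: 29.8
[ 636.63 -222.54  184.38] [ 0.44  3.11 -0.  ]
[[273 125]
 [280 263]]
[65.97 -5.39 19.34]
```

View pics/v8.png

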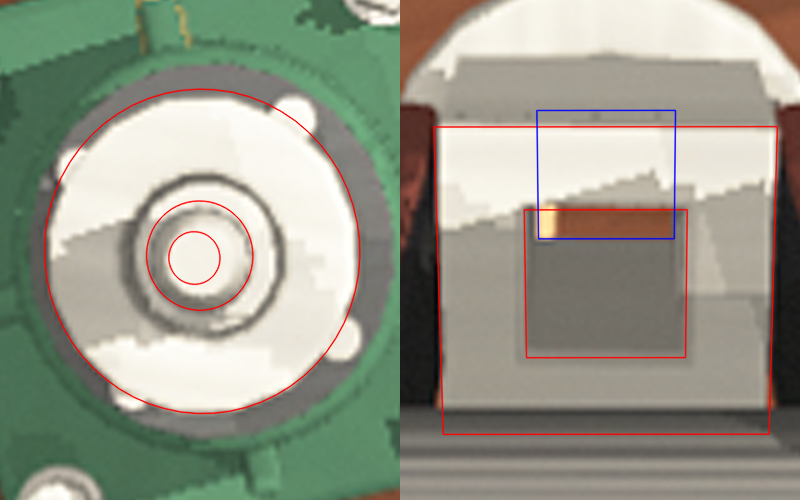

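Left: the washer is home and concentric with the predicted axis, and the stud is near (200,257). Right: the held bushing's bore matches the model within about 2 zoom px, so it is centred and straight.

```bash
python3 -m creep '[{"translation":[45,-4,0],"angular":[0,0,0],"jaw":0.15},{"translation":[66,-5.1,0],"angular":[0,0,0],"jaw":0.15},{"translation":[66,-5.1,0],"angular":[0,0,0],"jaw":0.15},{"translation":[66,-5.1,8],"angular":[0,0,0],"jaw":0.15},{"translation":[66,-5.1,16],"angular":[0,0,0],"jaw":0.15},{"translation":[66,-5.1,18],"angular":[0,0,0],"jaw":0.15},{"translation":[66,-5.1,18],"angular":[0,0,0],"jaw":0.15},{"translation":[66,-5.1,18],"angular":[0,0,0],"jaw":0.15}]'
```

```text
t: 31.95
ee_pos: [572.0, -209.4, 166.4]
orientation: [0.436, 3.111, -0.0]
ft_force: [0.7, -0.1, -2.3]
width: 31.9
grasp_force: 29.8
```

```bash
python3 -m creep '[{"translation":[0,0,3],"angular":[0,0,0],"jaw":0.15},{"translation":[0,0,6],"angular":[0,0,0],"jaw":0.15},{"translation":[0,0,8],"angular":[0,0,0],"jaw":0.15},{"translation":[0,0,10],"angular":[0,0,0],"jaw":0.15},{"translation":[0,0,11],"angular":[0,0,0],"jaw":0.15},{"translation":[0,0,12],"angular":[0,0,0],"jaw":0.15},{"translation":[0,0,13],"angular":[0,0,0],"jaw":0.15},{"translation":[0,0,14],"angular":[0,0,0],"jaw":0.15}]'
```

```text
t: 32.95
ee_pos: [571.8, -209.3, 152.3]
orientation: [0.437, 3.111, -0.0]
ft_force: [0.9, 0.4, -2.6]
width: 32.0
grasp_force: 29.8
```

Free. Next, down to just above the square top (bottom at 126 means TCP at about 135).

```bash
python3 -m creep '[{"translation":[0,0,2],"angular":[0,0,0],"jaw":0.15},{"translation":[0,0,4],"angular":[0,0,0],"jaw":0.15},{"translation":[0,0,6],"angular":[0,0,0],"jaw":0.15},{"translation":[0,0,8],"angular":[0,0,0],"jaw":0.15},{"translation":[0,0,10],"angular":[0,0,0],"jaw":0.15},{"translation":[0,0,12],"angular":[0,0,0],"jaw":0.15},{"translation":[0,0,14],"angular":[0,0,0],"jaw":0.15},{"translation":[0,0,15],"angular":[0,0,0],"jaw":0.15}]'
python3 - <<'E'
from h import *
np.set_printoptions(precision=2,suppress=True)
o=ctrl.get_obs();print(o['ee_pos'],o['ft_force'],o['moment'])
E
```

```text
t: 33.95
ee_pos: [571.7, -209.2, 137.2]
orientation: [-0.436, -3.111, -0.0]
ft_force: [-0.1, 0.1, -2.0]
width: 32.0
grasp_force: 29.8
[ 571.71 -209.25  137.17] [-0.14  0.08 -2.05] [-0.03 -0.03 -0.04]
```

```bash
python3 -m creep '[{"translation":[0,0,0.4],"angular":[0,0,0],"jaw":0.15},{"translation":[0,0,0.8],"angular":[0,0,0],"jaw":0.15},{"translation":[0,0,1.2],"angular":[0,0,0],"jaw":0.15},{"translation":[0,0,1.6],"angular":[0,0,0],"jaw":0.15},{"translation":[0,0,2],"angular":[0,0,0],"jaw":0.15},{"translation":[0,0,2.4],"angular":[0,0,0],"jaw":0.15},{"translation":[0,0,2.7],"angular":[0,0,0],"jaw":0.15},{"translation":[0,0,2.7],"angular":[0,0,0],"jaw":0.15}]'
python3 - <<'E'
from h import *
np.set_printoptions(precision=2,suppress=True)
o=ctrl.get_obs();print(o['ee_pos'],o['ft_force'],o['moment'])
E
```

```text
t: 34.95
ee_pos: [571.8, -209.3, 134.6]
orientation: [-0.437, -3.111, -0.0]
ft_force: [-0.3, 0.4, -1.8]
width: 31.6
grasp_force: 29.8
[ 571.76 -209.27  134.62] [-0.26  0.45 -1.77] [-0.02  0.   -0.04]
```

```bash
python3 -m creep '[{"translation":[0,0,0.3],"angular":[0,0,0],"jaw":0.15},{"translation":[0,0,0.6],"angular":[0,0,0],"jaw":0.15},{"translation":[0,0,0.9],"angular":[0,0,0],"jaw":0.15},{"translation":[0,0,1.2],"angular":[0,0,0],"jaw":0.15},{"translation":[0,0,1.5],"angular":[0,0,0],"jaw":0.15},{"translation":[0,0,1.8],"angular":[0,0,0],"jaw":0.15},{"translation":[0,0,2],"angular":[0,0,0],"jaw":0.15},{"translation":[0,0,2]	,"angular":[0,0,0],"jaw":0.15}]'
python3 - <<'E'
from h import *
np.set_printoptions(precision=2,suppress=True)
o=ctrl.get_obs();print(o['ee_pos'],o['ft_force'],o['moment'])
E
```

```text
t: 35.95
ee_pos: [571.8, -209.3, 132.6]
orientation: [-0.436, -3.111, 0.0]
ft_force: [-0.1, -0.5, -2.4]
width: 31.8
grasp_force: 29.8
[ 571.76 -209.3   132.62] [-0.09 -0.47 -2.36] [-0.03  0.05 -0.03]
```

```bash
python3 -m creep '[{"translation":[0,0,0.5],"angular":[0,0,0],"jaw":0.15},{"translation":[0,0,1],"angular":[0,0,0],"jaw":0.15},{"translation":[0,0,1.5],"angular":[0,0,0],"jaw":0.15},{"translation":[0,0,2],"angular":[0,0,0],"jaw":0.15},{"translation":[0,0,2.5],"angular":[0,0,0],"jaw":0.15},{"translation":[0,0,3],"angular":[0,0,0],"jaw":0.15},{"translation":[0,0,3.2],"angular":[0,0,0],"jaw":0.15},{"translation":[0,0,3.4]	,"angular":[0,0,0],"jaw":0.15}]'
```

```text
t: 36.95
ee_pos: [571.7, -209.3, 129.2]
orientation: [-0.436, -3.111, 0.0]
ft_force: [-0.1, 0.0, -2.8]
width: 31.8
grasp_force: 29.8
```

It has dropped over the square. Continuing down.

```bash
python3 -m creep '[{"translation":[0,0,0.8],"angular":[0,0,0],"jaw":0.15},{"translation":[0,0,1.6],"angular":[0,0,0],"jaw":0.15},{"translation":[0,0,2.4],"angular":[0,0,0],"jaw":0.15},{"translation":[0,0,3.2],"angular":[0,0,0],"jaw":0.15},{"translation":[0,0,4],"angular":[0,0,0],"jaw":0.15},{"translation":[0,0,4.7],"angular":[0,0,0],"jaw":0.15},{"translation":[0,0,5.3],"angular":[0,0,0],"jaw":0.15},{"translation":[0,0,5.5],"angular":[0,0,0],"jaw":0.15}]'
```

```text
t: 37.95
ee_pos: [571.7, -209.3, 123.7]
orientation: [-0.436, -3.111, 0.0]
ft_force: [-0.3, 0.6, -1.9]
width: 32.1
grasp_force: 29.8
```

```bash
python3 -m creep '[{"translation":[0,0,0.3],"angular":[0,0,0],"jaw":0.15},{"translation":[0,0,0.6],"angular":[0,0,0],"jaw":0.15},{"translation":[0,0,0.9],"angular":[0,0,0],"jaw":0.15},{"translation":[0,0,1.1],"angular":[0,0,0],"jaw":0.15},{"translation":[0,0,1.3],"angular":[0,0,0],"jaw":0.15},{"translation":[0,0,1.5],"angular":[0,0,0],"jaw":0.15},{"translation":[0,0,1.6],"angular":[0,0,0],"jaw":0.15},{"translation":[0,0,1.6],"angular":[0,0,0],"jaw":0.15}]'
```

```text
t: 38.95
ee_pos: [571.9, -209.3, 122.8]
orientation: [0.437, 3.111, -0.0]
ft_force: [-3.1, 1.3, 7.1]
width: 31.7
grasp_force: 29.8
```

```bash
python3 -m creep '[{"translation":[0,0,0.3],"angular":[0,0,0],"jaw":0.15},{"translation":[0,0,0.3],"angular":[0,0,0],"jaw":0.15},{"translation":[0,0,0.3],"angular":[0,0,0],"jaw":0.15},{"translation":[0,0,0.3],"angular":[0,0,0],"jaw":0.15},{"translation":[0,0,0.3],"angular":[0,0,0],"jaw":0.15},{"translation":[0,0,0.3],"angular":[0,0,0],"jaw":0.15},{"translation":[0,0,0.3],"angular":[0,0,0],"jaw":0.15},{"translation":[0,0,0.3],"angular":[0,0,0],"jaw":0.15}]' && python3 -m creep '[{"translation":[0,0,0],"angular":[0,0,0],"jaw":1},{"translation":[0,0,0],"angular":[0,0,0],"jaw":1},{"translation":[0,0,0],"angular":[0,0,0],"jaw":1},{"translation":[0,0,0],"angular":[0,0,0],"jaw":1},{"translation":[0,0,-20],"angular":[0,0,0],"jaw":1},{"translation":[0,0,-50],"angular":[0,0,0],"jaw":1},{"translation":[0,0,-50],"angular":[0,0,0],"jaw":1},{"translation":[0,0,-50],"angular":[0,0,0],"jaw":1}]'
python3 - <<'E'
from h import *
np.set_printoptions(precision=2,suppress=True)
i=ctrl.camera_info('wrist');o=ctrl.get_obs();im=save('wrist','w11')[...,::-1].copy();print(o['ee_pos'])
S=5;full=cv2.resize(im,None,fx=S,fy=S,interpolation=2);Rt=R.from_rotvec(o["orientation"]).as_matrix()
A=np.array([571.7,-209.6])
q=np.array([[1,1],[1,-1],[-1,-1],[-1,1],[1,1]])
draw(full,i,np.array([*A,141])+(q*16)@Rt[:,:2].T,(0,0,255),S);draw(full,i,ring([*A,119],25),(0,0,255),S)
x,y=proj('wrist',[[*A,120]],i).astype(int)[0]
cv2.imwrite('pics/v9.png',full[(y-50)*S:(y+50)*S,(x-60)*S:(x+60)*S])
E
```

```text
t: 39.95
ee_pos: [571.9, -209.3, 122.8]
orientation: [0.436, 3.111, -0.0]
ft_force: [-2.9, 0.9, 8.3]
width: 32.2
grasp_force: 29.8
t: 40.95
ee_pos: [571.6, -209.3, 172.1]
orientation: [0.437, 3.111, -0.0]
ft_force: [-0.1, 0.0, -0.9]
width: 87.5
grasp_force: 0.0
[ 571.65 -209.25  172.06]
```

View pics/v9.png

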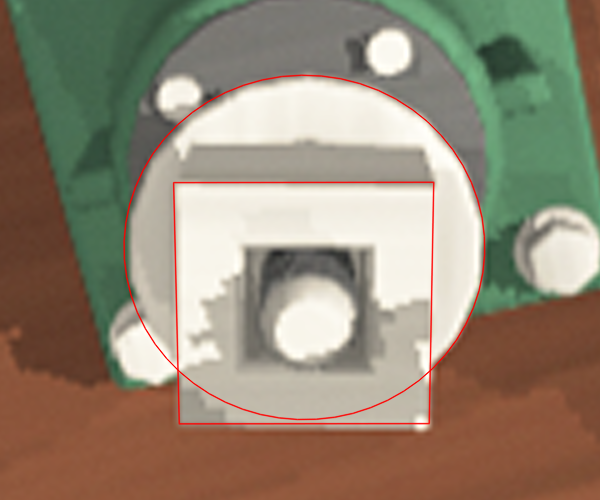

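The bushing's flange and hub match the fully-home model within 1–2 px, and the stud stands in the bore. The gripper is open and clear above it.

```bash
python3 -c "
from workcell import ctrl
print(ctrl.close_job())"
```

```text
the job is handed in; nothing more can be done
None
```

The spacer, washer and flanged bushing (flange down) are home on the spindle in that order, pressed with about 8–10 N each. The gripper is open and clear, no other bench item was handled, and the job was handed in at about 41 s.

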